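# Press the spare treat tin back into the packed rack

## Robot

A 6-joint arm with a two-finger parallel gripper is mounted at the origin on the work surface. World frame = base frame: x ahead of the robot, y to its left, z up, the work surface at z = 0. Lengths are in m, angles in degrees, forces in N, time in s.
With the tool pointing down it reaches from about 0.275 to 0.85 m from the base axis. Payload 5.2 kg.
Tool frame: the origin (TCP) lies at the very end of the fingers, on their centre line; the grasp point (between the pads) lies 19 mm behind it (env.grip_point_offset is the distance from the TCP to the grasp point, in m); z points along the fingers, y is the direction in which the jaws open and shut (so a half turn about z gives the same grasp; the last joint's range is limited). The gripper opens to 85 mm and grips with 20 to 120 N. Pads are 22 mm wide; open, the fingers measure 114 mm over their backs; the gripper's body (76 mm by 85 mm) begins 54 mm behind the grasp point. The pads swing forward as they close: fully open they stand 13 mm farther back than shut.
Start: joints at [57.307, 14.817, 87.949, -0, 77.235, -11.62], TCP at [0.198, 0.513, 0.202] pointing down, gripper open.
Joint ranges: [-179.93, 179.93], [-52.35, 119.4], [10.71, 147.94], [-69.91, 249.91], [12.55, 155.21], [-178.61, 178.61]. Speed limits (degrees/s): [147.25, 147.25, 180, 180, 180, 180].

## Interface

Orientations are given as a 3x3 rotation matrix whose columns are the frame's x, y, z axes.
In Python, from station import env gives the robot as it stands.
- The arm moves only by the tool arm_command, never from a script. Its argument "motion" is one flat list of numbers, 6 for each row, row after row: the shift along the world's x, y, z in mm, then the turn, a rotation vector about the world's x, y, z in rad. A call has 1 to 8 rows; each row shifts and turns the commanded pose from where the row before left it; what a row does not reach is not made up. A row lasts 1/12 s, in which the tool goes at most 41.7 mm and 7.16 degrees, less where a joint would pass 70% of its speed; a pose out of reach is approached as far as the arm can. A call with a gripper value outside its range is refused whole. "grip" is the closure, from -1 (fully open) to 1 (shut), set as the call begins (left out, the last holds). The fingers move at their own pace and stop on an object; "grip_force" is the grip in N (left out, the last holds). Time passes only in rows, so rows that do not move let the fingers close. It gives the time, the measured TCP pose, the force and the opening at its end, in the units of the state.
- env.read_state(): the state, without advancing time (a new reading comes with each control period).
- env.read_camera(name): name is "scene" or "top" or "wrist"; returns a dict with "frame" (480x640x3 uint8, red, green, blue), "fx", "fy", "cx", "cy" (pixels), "extrinsics" (4x4, takes a point from camera to world coordinates). Camera axes: x right, y down, z forward; pixel columns grow to the right and rows downward; lengths in m; the calibration is good to about 2 mm. The wrist camera is an equidistant fisheye: a pixel r from the principal point sees the ray r / f radians off the axis. A picture is of the moment at which its call begins. There is no depth.
- env.hand_in(): hands the job in, once; it reports no verdict.
The state is a dict: "time_s": time; "joint_positions": joint angles; "joint_velocities": joint speeds; "tau": joint torques, N m; "tcp_pos": TCP position; "eef_rot": TCP orientation; "ft_force": force on the tool from outside, world axes, zero at the start; "moment": the same for the moment, N m; "finger_gap": finger opening in m.
Only numpy, scipy, OpenCV 4.12 (cv2) and the standard library are available. Lean on these libraries where they do the work, as an engineer would, in place of code of your own. Each camera call takes 0.05 s, during which the arm holds its last target.

## Task

Put the slim tin that stands by itself on the counter back into the wooden rack, in the tight gap in the middle of the row, easing its neighbours apart, until it stands fully home against the back board, upright and flush with the others. Don't topple, pull forward or lift out the four tins already in the rack (they may shift sideways to make room), and leave the canister, the bowl and the brush where they are.

Things in the scene. Friction and masses are not known exactly. Their poses are not given: they have to be found in the camera images.
- loose_tin: The tin to put away: slim closed stainless tin with flush lid, upright on the counter, left or right in front of the rack. From above a flat oval: flat sides, half-round ends (radius 18 mm); straight-sided over its height. 100 mm deep (own x), 36 mm thick (own y), 130 mm high (own z), same both ways round. Origin: centre of its underside. 0.18 to 0.35 kg, like each tin of the row.
- rack: Fixed dark wooden rack, 130 mm (x) by 216 mm (y). Origin: centre of its underside, on the counter; x runs from its open front (robot side, no lip) to its back board, y along the row. Base 12 mm thick; front edge of the base at x = -65 mm. Two end boards and the back board, each 12 mm thick, rise to 75 mm above the counter. Inside 192 mm long in y.
- rack_home (a point): Point on the top of the rack's base (12 mm above the counter) at the middle of its length: a tin pushed fully home has its origin at this x in the rack's frame (3 mm beyond the rack's origin), touches the back board 50 mm further on, and its front end is 50 mm nearer the robot. Axes as the rack's.
- tin_a: Tin standing in the row, identical to the loose tin, unfixed, far end within 4 mm of the back board, square to the rack within 2 degrees. Origin: centre of its underside; x along its depth (the rack's x), z up. Outermost at the rack's +y end.
- tin_b: Tin standing in the row, identical to the loose tin, unfixed, far end within 4 mm of the back board, square to the rack within 2 degrees. Origin: centre of its underside; x along its depth (the rack's x), z up. Next to the gap on its +y side. Gap tin_b to tin_c: about 24 to 32 mm; slack in the full row: 12 mm. Round ends let a centred tin wedge them apart.
- tin_c: Tin standing in the row, identical to the loose tin, unfixed, far end within 4 mm of the back board, square to the rack within 2 degrees. Origin: centre of its underside; x along its depth (the rack's x), z up. Next to the gap on its -y side.
- tin_d: Tin standing in the row, identical to the loose tin, unfixed, far end within 4 mm of the back board, square to the rack within 2 degrees. Origin: centre of its underside; x along its depth (the rack's x), z up. Outermost at the rack's -y end.
- canister: Bystander: closed round stainless canister with a knob on its lid, 98 mm across, 151 mm high. Origin: centre of its underside. Stands on the opposite side from the loose tin (left or right).
- bowl: Bystander: cream enamel bowl, 150 mm across the rim, 52 mm high, beyond the rack's left end. Origin: centre of its underside.
- brush: Bystander: wooden pet brush lying bristles down, 195 mm long, 55 mm wide, 34 mm high, beyond the rack's right end. Origin: on the underside between head and handle; the head lies along its own +x.
Mind the look-alikes: they are no part of the job. What is shaped like the tin_c but orange or purple is not meant.

How it is judged (in metres and radians):
At the end, for the whole second after the job is handed in: The loose tin rests on the rack's base between tin_b and tin_c, far end within 8 mm of the back board, upright within 0.08 rad, square within 0.12 rad; the four others stand on the base, upright within 0.08 rad, square within 0.12 rad, within 11 mm of the back board (x of loose_tin in the frame of rack between -0.005 and 0.008 m and z of loose_tin in the frame of rack between 0.009 and 0.016 m and y of loose_tin in the frame of tin_b below -0.03 m and y of loose_tin in the frame of tin_c above 0.03 m and angle between each of loose_tin, tin_a, tin_b, tin_c, tin_d's own z axis and vertical below 0.08 rad and angle between the x axis of each of loose_tin, tin_a, tin_b, tin_c, tin_d and the x axis of rack, either way round below 0.12 rad and linear speed of loose_tin below 0.02 m/s and x of tin_a in the frame of rack between -0.008 and 0.008 m and z of each of tin_a, tin_b, tin_c, tin_d in the frame of rack below 0.016 m and x of tin_b in the frame of rack between -0.008 and 0.008 m and x of tin_c in the frame of rack between -0.008 and 0.008 m and x of tin_d in the frame of rack between -0.008 and 0.008 m); the robot touches nothing.
It fails at once if a tin of the row is toppled (tipped more than 0.35 rad) (angle between any of tin_a, tin_b, tin_c, tin_d's own z axis and vertical above 0.35 rad).
It fails at once if a tin of the row is lifted out (raised more than 30 mm) (height (world z) of any of tin_a, tin_b, tin_c, tin_d above 0.042 m).
It fails at once if the canister, bowl or brush is displaced by more than 30 mm (distance of any of canister, bowl, brush from where it was at the start of the episode above 0.03 m).
It also fails if it takes over 59 s, if anything falls off the work surface, if the arm or the gripper's body presses on something with over 40 N, if the wrist force passes 120 N, or if a joint passes its speed limit or range.

## Working session

There is one attempt and no reset: what is moved stays moved. The work goes in short steps, Python scripts to look and compute and a tool call to move; the robot and the scene stay as the last step left them, time stands still between calls to the robot, and variables do not carry over. Pictures are saved under pics/ and viewed, and the job is handed in when it is done.

Besides the shell and the picture viewer there is one more tool, called after "Call:" by a JSON object that holds its "fn" and its "kwargs", one argument or row to a line. arm_command: Moves the arm, as the interface text tells. Its arguments: {"type":"object","properties":{"motion":{"type":"array"},"grip":{"type":"number"},"grip_force":{"type":"number"}},"required":["motion"]}

```bash
mkdir -p pics
python3 - <<'E'
from station import env
import cv2,numpy as np
np.set_printoptions(precision=4,suppress=True)
for n in["scene","top","wrist"]:
    c=env.read_camera(n);cv2.imwrite(f"pics/{n}0.png",c["frame"][:,:,::-1]);print(n,c["fx"],c["fy"],c["cx"],c["cy"]);print(c["extrinsics"])
s=env.read_state();print(s)
E
```

```text
scene 456.8491022331192 456.8491022331192 313.7181870392754 237.95976618332134
[[ 0.5723  0.4655 -0.6751  1.1327]
 [ 0.8199 -0.3107  0.4809 -0.4249]
 [ 0.0141 -0.8287 -0.5595  0.5073]
 [ 0.      0.      0.      1.    ]]
top 621.8045746142717 621.8045746142717 310.24789405558545 243.90248838448753
[[ 0.026  -0.984   0.1764  0.3537]
 [-0.9992 -0.0309 -0.0251  0.0039]
 [ 0.0302 -0.1757 -0.984   1.1238]
 [ 0.      0.      0.      1.    ]]
wrist 371.64829954431775 371.64829954431775 318.41787106203697 236.75488372191023
[[ 0.3588  0.8964  0.2602  0.1303]
 [ 0.9334 -0.3439 -0.1024  0.5394]
 [-0.0023  0.2797 -0.9601  0.3741]
 [ 0.      0.      0.      1.    ]]
{'time_s': 0.15, 'joint_positions': array([ 57.3072,  14.8507,  87.9955,  -0.0004,  77.2346, -11.6196]), 'joint_velocities': array([ 0.0356, -0.0988, -0.1404, -0.0919,  0.048 ,  0.116 ]), 'tau': array([  0.0014, -44.6381, -29.0823,  -0.0004,   0.0082,  -0.    ]), 'tcp_pos': array([0.1975, 0.5129, 0.2018]), 'eef_rot': array([[-0.9331,  0.3596, -0.0008],
       [ 0.3596,  0.9331, -0.0012],
       [ 0.0003, -0.0014, -1.    ]]), 'ft_force': array([-0.2854, -0.219 ,  0.569 ]), 'moment': array([ 0.0082,  0.0157, -0.0598]), 'finger_gap': 0.08537064377929297}
```

View pics/scene0.png

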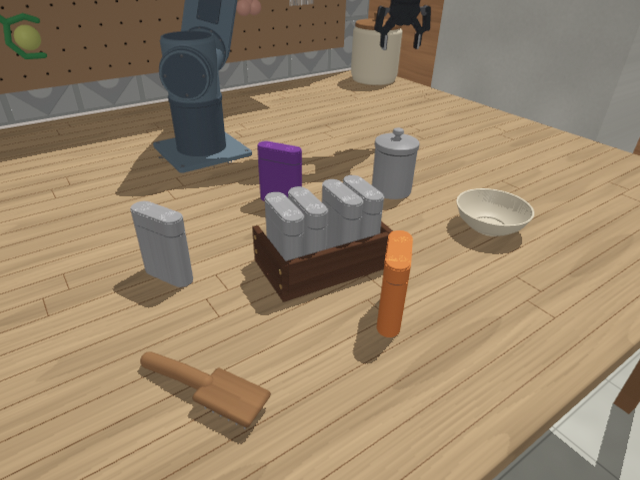

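View pics/top0.png

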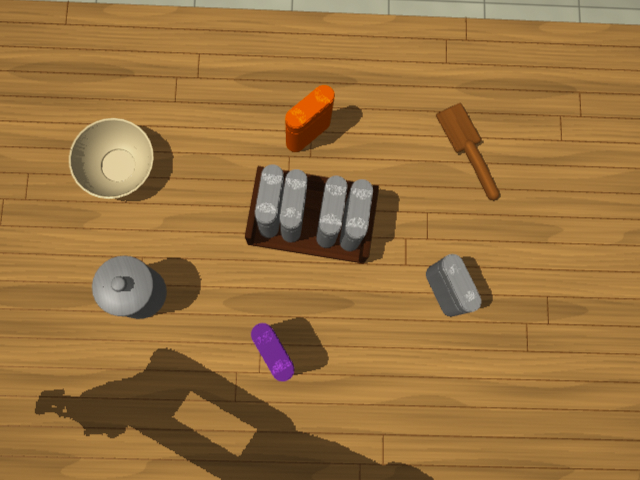

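View pics/wrist0.png

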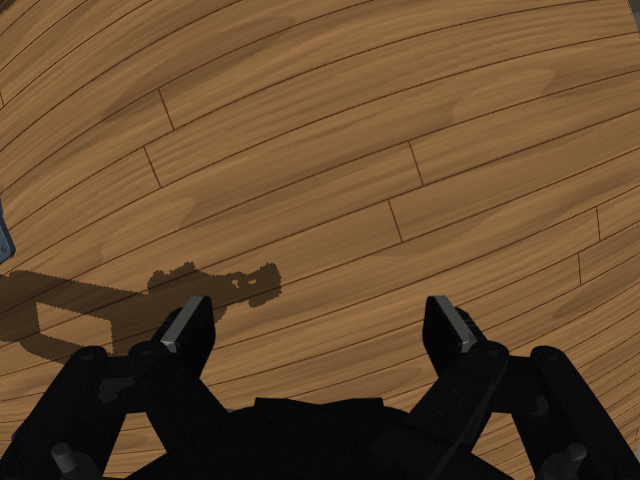

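The top view shows the rack at about (313,213) with its gap near (312,210). The loose tin is at (455,285), the canister at (128,288), the bowl at (112,158), the brush at (468,150), and the purple decoy at (272,352) in front of the rack. I'll zoom in and measure.

```bash
cat > h.py <<'E'
from station import env
import cv2,numpy as np
np.set_printoptions(precision=4,suppress=True)
def onplane(c,uv,z):
    uv=np.atleast_2d(np.array(uv,float)); E=c["extrinsics"]
    d=np.c_[(uv[:,0]-c["cx"])/c["fx"],(uv[:,1]-c["cy"])/c["fy"],np.ones(len(uv))]@E[:3,:3].T
    return E[:3,3]+d*((z-E[2,3])/d[:,2])[:,None]
def proj(c,P):
    P=np.atleast_2d(P);E=c["extrinsics"];q=(P-E[:3,3])@E[:3,:3]
    return np.c_[q[:,0]/q[:,2]*c["fx"]+c["cx"],q[:,1]/q[:,2]*c["fy"]+c["cy"]]
E
python3 - <<'E'
from h import *
im=cv2.imread("pics/top0.png")
a=cv2.resize(im[155:275,235:395],None,fx=5,fy=5,interpolation=cv2.INTER_CUBIC)
b=cv2.resize(im[245:325,410:500],None,fx=6,fy=6,interpolation=cv2.INTER_CUBIC)
cv2.imwrite("pics/za.png",a);cv2.imwrite("pics/zb.png",b)
s=cv2.imread("pics/scene0.png")
cv2.imwrite("pics/zs.png",cv2.resize(s[165:300,240:420],None,fx=4.4,fy=4.4,interpolation=cv2.INTER_CUBIC))
E
```

```text
(no output)
```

View pics/za.png

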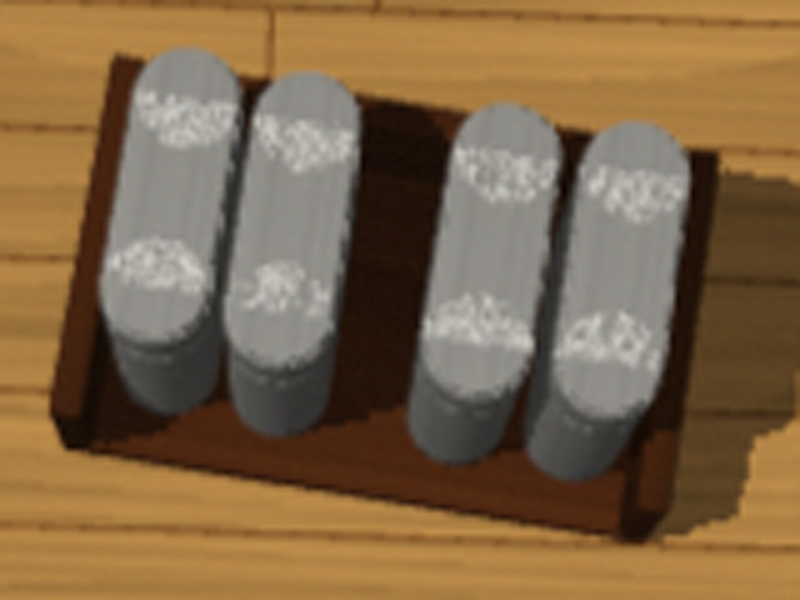

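View pics/zb.png

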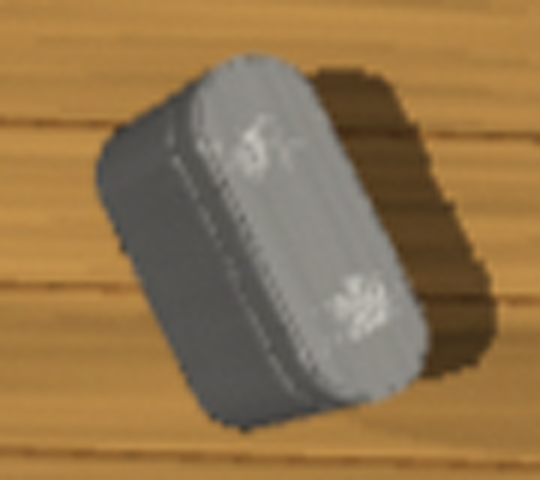

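View pics/zs.png

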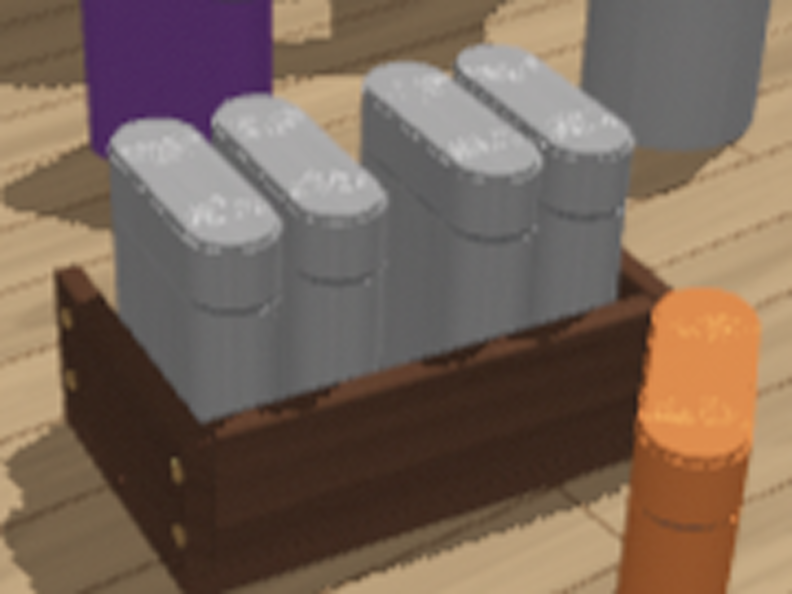

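```bash
cat > tops.py <<'E'
from h import *
def tops(c,hz,roi,thr=112,name=None):
    f=c["frame"][:,:,::-1].copy(); u0,v0,u1,v1=roi
    K=4; g=cv2.resize(f[v0:v1,u0:u1],None,fx=K,fy=K,interpolation=cv2.INTER_CUBIC)
    hsv=cv2.cvtColor(g,cv2.COLOR_BGR2HSV)
    m=((hsv[:,:,1]<60)&(hsv[:,:,2]>thr)).astype(np.uint8)
    m=cv2.morphologyEx(m,cv2.MORPH_CLOSE,np.ones((7,7)));m=cv2.morphologyEx(m,cv2.MORPH_OPEN,np.ones((13,13)))
    cs,_=cv2.findContours(m,cv2.RETR_EXTERNAL,cv2.CHAIN_APPROX_NONE); out=[]
    for k in cs:
        if cv2.contourArea(k)<1500: continue
        cv2.drawContours(g,[k],-1,(0,255,0),1)
        p=(k[:,0,:]+.5)/K-.5+[u0,v0]
        w=onplane(c,p,hz)[:,:2]
        (ctr,sz,a)=cv2.minAreaRect((w*1000).astype(np.float32))
        if sz[0]<sz[1]: a+=90
        a=(a+90)%180-90
        out.append((np.array(ctr),max(sz),min(sz),a))
    if name: cv2.imwrite(name,g)
    return sorted(out,key=lambda o:-o[0][1])
if __name__=="__main__":
    import sys
    c=env.read_camera("top")
    for roi,h,n in[((235,155,395,275),.142,"pics/ma.png"),((410,245,500,325),.130,"pics/mb.png")]:
        for o in tops(c,h,roi,name=n):print(o)
E
python3 tops.py
python3 - <<'E'
from h import *
c=env.read_camera("top")
f=lambda x,y:(235+(x+.5)/5-.5,155+(y+.5)/5-.5)
# rack outer corners at z=.075: back-left, back-right, front-right, front-left; bottom front edge z=0
print(onplane(c,[f(113,55),f(717,152),f(668,512),f(52,412)],.075))
print(onplane(c,[f(70,450),f(645,542)],0.))
print("decoy",onplane(c,[(263,330),(283,374)],.13)); print("can",onplane(c,[(119,284)],.15))
E
```

```text
(array([611.0809,  48.854 ]), 98.44279479980469, 36.03168487548828, -6.222541809082031)
(array([604.2964,   8.8178]), 98.64830017089844, 35.20735168457031, -6.548980712890625)
(array([595.7495, -55.9201]), 98.42249298095703, 36.22031021118164, -7.360527038574219)
(array([591.1851, -98.5422]), 98.53363037109375, 35.7510986328125, -7.102882385253906)
(array([ 476.4073, -266.9243]), 98.4520034790039, 36.84280776977539, 25.633113861083984)
[[ 0.6779  0.0735  0.075 ]
 [ 0.6501 -0.1387  0.075 ]
 [ 0.5221 -0.1227  0.075 ]
 [ 0.5503  0.0891  0.075 ]]
[[ 0.5504  0.088   0.    ]
 [ 0.5228 -0.1234  0.    ]]
decoy [[0.3913 0.0497 0.13  ]
 [0.324  0.0158 0.13  ]]
can [[0.4555 0.2755 0.15  ]]
```

```bash
python3 -c "
import cv2,numpy as np
a=cv2.imread('pics/ma.png');b=cv2.imread('pics/mb.png');o=np.zeros((max(a.shape[0],b.shape[0]),a.shape[1]+b.shape[1],3),np.uint8)
o[:a.shape[0],:a.shape[1]]=a;o[:b.shape[0],a.shape[1]:]=b
cv2.imwrite('pics/mab.png',cv2.resize(o,None,fx=.79,fy=.79))"
```

```text
(no output)
```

View pics/mab.png

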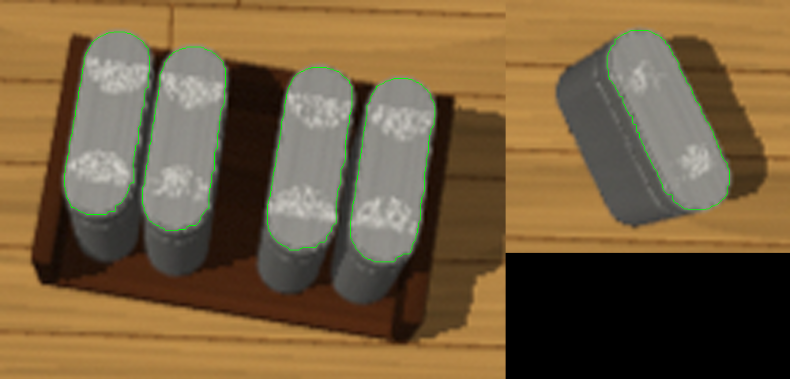

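The masks fit cleanly: rack yaw is about -7.4°, the rack centre is near (600.5, -25.4) mm, and the gap is about 29 mm centred at rack y≈+2. I'll grip the loose tin near its front end, wedge it partway in, release, then push it home with closed, tilted fingers.

Call:
{"fn": "arm_command", "kwargs": {
  "motion": [10.6,-33,0,0,0,-0.097,10.6,-33,0,0,0,-0.097,10.6,-33,0,0,0,-0.097,10.6,-33,0,0,0,-0.097,10.6,-33,0,0,0,-0.097,10.6,-33,0,0,0,-0.097,10.6,-33,0,0,0,-0.097,10.6,-33,0,0,0,-0.097],
  "grip": -1
}}

```text
time_s: 0.92
tcp_pos: [0.2825, 0.2478, 0.2025]
eef_rot: [[-0.41, 0.912, 0.0], [0.912, 0.41, 0.0], [-0.0, 0.0, -1.0]]
ft_force: [0.5, 0.1, -0.0]
finger_gap: 0.0856
```

Call:
{"fn": "arm_command", "kwargs": {
  "motion": [10.6,-33,0,0,0,-0.097,10.6,-33,0,0,0,-0.097,10.6,-33,0,0,0,-0.097,10.6,-33,0,0,0,-0.097,10.6,-33,0,0,0,-0.097,10.6,-33,0,0,0,-0.097,10.6,-33,0,0,0,-0.097,10.6,-33,0,0,0,-0.097]
}}

```text
time_s: 1.58
tcp_pos: [0.3674, -0.0166, 0.2026]
eef_rot: [[0.347, 0.938, 0.001], [0.938, -0.347, -0.0], [0.0, 0.001, -1.0]]
ft_force: [1.1, 0.4, 0.0]
finger_gap: 0.0855
```

Call:
{"fn": "arm_command", "kwargs": {
  "motion": [10.6,-33,0,0,0,-0.097,10.6,-33,0,0,0,-0.097,10.6,-33,0,0,0,-0.097,10.6,-33,0,0,0,-0.097,10.6,-33,0,0,0,-0.097,10.6,-33,0,0,0,-0.097,10.6,-33,0,0,0,-0.097,10.6,-33,0,0,0,-0.097,0,0,0,0,0,0]
}}

```text
invalid input at $.motion: expected 1 to 8 rows
```

Call:
{"fn": "arm_command", "kwargs": {
  "motion": [10.6,-33,0,0,0,-0.097,10.6,-33,0,0,0,-0.097,10.6,-33,0,0,0,-0.097,10.6,-33,0,0,0,-0.097,10.6,-33,0,0,0,-0.097,10.6,-33,0,0,0,-0.097,10.6,-33,0,0,0,-0.097,10.6,-32,0,0,0,-0.097]
}}

```text
time_s: 2.25
tcp_pos: [0.4523, -0.2796, 0.2022]
eef_rot: [[0.905, 0.426, -0.0], [0.426, -0.905, 0.0], [-0.0, -0.0, -1.0]]
ft_force: [0.6, -0.2, 0.7]
finger_gap: 0.0854
```

Call:
{"fn": "arm_command", "kwargs": {
  "motion": [0,0,0,0,0,0,0,0,0,0,0,0]
}}

```text
time_s: 2.42
tcp_pos: [0.452, -0.2791, 0.2016]
eef_rot: [[0.903, 0.43, -0.001], [0.43, -0.903, 0.001], [-0.0, -0.001, -1.0]]
ft_force: [-0.1, 0.5, 0.1]
finger_gap: 0.0857
```

Run:
```python
from h import *
c=env.read_camera("wrist");cv2.imwrite("pics/w1.png",c["frame"][:,:,::-1])
s=env.read_state();R=s["eef_rot"];print(s["tcp_pos"],np.degrees(np.arctan2(R[1,0],R[0,0])))
```

```text
[ 0.4517 -0.2777  0.2017] 25.537043014754563
```

View pics/w1.png

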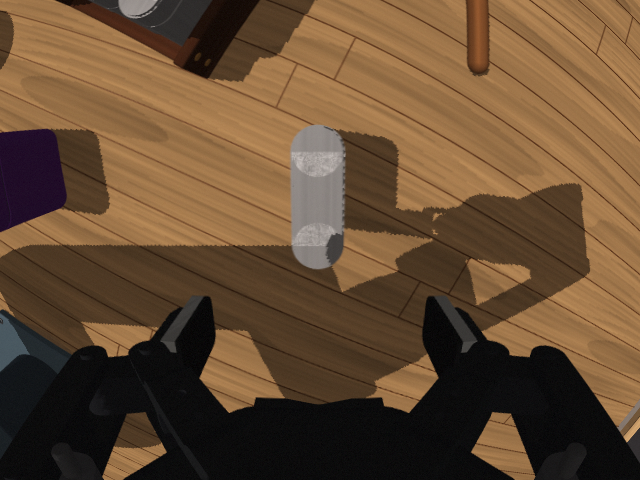

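The tin is centred between the fingers (columns 292–345, fingers at 212 and 425) and square to them. Descending now.

Call:
{"fn": "arm_command", "kwargs": {
  "motion": [0,0,-25,0,0,0,0,0,-25,0,0,0,0,0,-25,0,0,0,0,0,-25,0,0,0,0,0,-17,0,0,0,0,0,-10,0,0,0,0,0,0,0,0,0]
}}

```text
time_s: 3.05
tcp_pos: [0.4508, -0.2754, 0.0736]
eef_rot: [[0.902, 0.433, -0.003], [0.433, -0.902, 0.003], [-0.001, -0.004, -1.0]]
ft_force: [0.6, -0.4, 0.8]
finger_gap: 0.0853
```

Call:
{"fn": "arm_command", "kwargs": {
  "motion": [0,0,0,0,0,0,0,0,0,0,0,0,0,0,0,0,0,0,0,0,0,0,0,0,0,0,0,0,0,0,0,0,0,0,0,0,0,0,0,0,0,0,0,0,0,0,0,0],
  "grip": 1,
  "grip_force": 50
}}

```text
time_s: 3.72
tcp_pos: [0.4529, -0.2786, 0.0767]
eef_rot: [[0.902, 0.431, 0.002], [0.431, -0.902, -0.002], [0.001, 0.002, -1.0]]
ft_force: [-0.6, -0.6, 6.2]
finger_gap: 0.0351
```

Call:
{"fn": "arm_command", "kwargs": {
  "motion": [0,0,0,0,0,0,0,0,0,0,0,0,0,0,0,0,0,0,0,0,0,0,0,0]
}}

```text
time_s: 4.05
tcp_pos: [0.4529, -0.2786, 0.0767]
eef_rot: [[0.902, 0.431, 0.002], [0.431, -0.902, -0.002], [0.001, 0.002, -1.0]]
ft_force: [0.6, 0.6, 6.5]
finger_gap: 0.035
```

Gripped (gap 35 mm). Next: lift, turn and carry to in front of the gap.

Call:
{"fn": "arm_command", "kwargs": {
  "motion": [0,0,20,0,0,0,-4,16,3,0,0,-0.082,-4,16,3,0,0,-0.082,-4,16,3,0,0,-0.082,-4,16,3,0,0,-0.082,-4,16,0,0,0,-0.082,-4,16,0,0,0,-0.082,-4,16,0,0,0,-0.083]
}}

```text
time_s: 4.72
tcp_pos: [0.4236, -0.1649, 0.1074]
eef_rot: [[0.991, -0.133, -0.0], [-0.133, -0.991, 0.0], [-0.0, -0.0, -1.0]]
ft_force: [0.3, -0.1, -2.0]
finger_gap: 0.035
```

Call:
{"fn": "arm_command", "kwargs": {
  "motion": [2,20,0,0,0,0,2,20,0,0,0,0,2,20,0,0,0,0,3,20,0,0,0,0,3,20,0,0,0,0,3,20,0,0,0,0,3,20,0,0,0,0,3,23,0,0,0,0]
}}

```text
time_s: 5.38
tcp_pos: [0.445, -0.002, 0.1074]
eef_rot: [[0.992, -0.129, -0.0], [-0.129, -0.992, -0.0], [-0.0, 0.0, -1.0]]
ft_force: [0.7, -0.3, -2.1]
finger_gap: 0.0354
```

Call:
{"fn": "arm_command", "kwargs": {
  "motion": [0,0,0,0,0,0,0,0,0,0,0,0,0,0,0,0,0,0]
}}

```text
time_s: 5.63
tcp_pos: [0.445, -0.003, 0.1074]
eef_rot: [[0.992, -0.128, -0.0], [-0.128, -0.992, -0.0], [-0.0, 0.0, -1.0]]
ft_force: [0.8, 0.0, -1.9]
finger_gap: 0.0349
```

Run:
```python
from h import *
c=env.read_camera("top")
s=env.read_state();R=s["eef_rot"];print(s["tcp_pos"],np.degrees(np.arctan2(R[1,0],R[0,0])))
cv2.imwrite("pics/z2.png",cv2.resize(c["frame"][150:350,220:440,::-1],None,fx=3,fy=3,interpolation=cv2.INTER_CUBIC))
c=env.read_camera("wrist");cv2.imwrite("pics/w2.png",c["frame"][:,:,::-1])
c=env.read_camera("scene");cv2.imwrite("pics/s2.png",c["frame"][:,:,::-1])
```

```text
[ 0.4451 -0.0034  0.1074] -7.41207866544572
```

View pics/z2.png

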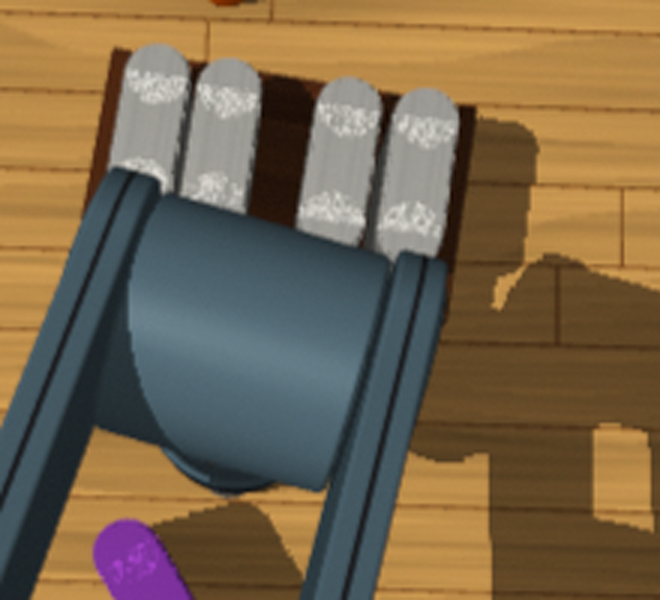

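View pics/w2.png

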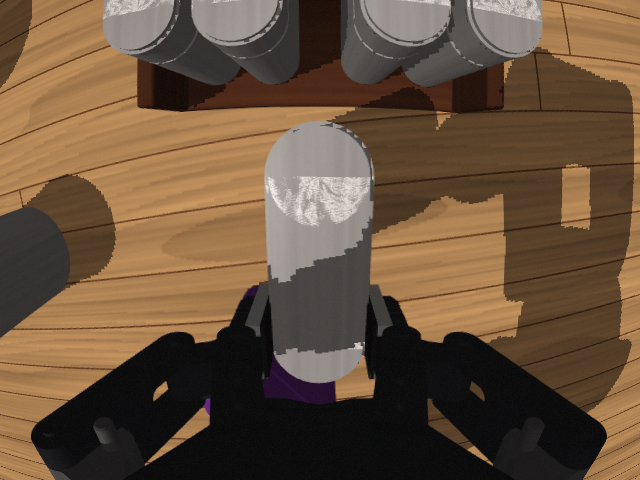

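View pics/s2.png

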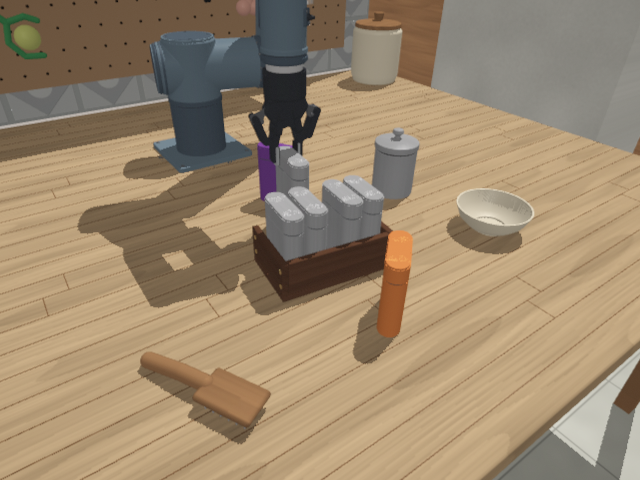

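The tin is held straight (columns 267–373). In the wrist view the gap's foot spans columns 299–342. I'll check the lateral alignment numerically in the wrist view.

Run:
```python
from h import *
c=env.read_camera("wrist");E=c["extrinsics"]
cv2.imwrite("pics/w3.png",cv2.resize(c["frame"][0:130,220:420,::-1],None,fx=4,fy=4,interpolation=cv2.INTER_CUBIC))
def ray(uv,z):
    d=(np.array(uv,float)-[c["cx"],c["cy"]]);r=np.hypot(*d);t=r/c["fx"]
    v=E[:3,:3]@np.r_[np.sin(t)*d/r,np.cos(t)]
    return E[:3,3]+v*(z-E[2,3])/v[2]
O=np.array([.6005,-.0254]);u=np.array([.9917,-.1288]);w=np.array([.1288,.9917])
def rk(p):return np.array([(p[:2]-O)@u,(p[:2]-O)@w])*1000
s=env.read_state();print("tcp rack",rk(s["tcp_pos"]))
g=cv2.cvtColor(c["frame"],cv2.COLOR_RGB2HSV)
for v in (4,10,16,22):
    row=g[v,240:400];m=(row[:,1]<60)&(row[:,2]>110)
    x=np.where(np.diff(m.astype(int)))[0]+240.5;print(v,x,[rk(ray((xx,v),.142)).round(1) for xx in x])
ztop=.130+.1074-.0767
for v in (150,190,230):
    row=g[v,240:400];m=(row[:,1]<60)&(row[:,2]>60)
    x=np.where(np.diff(m.astype(int)))[0]+240.5;print(v,x,[rk(ray((xx,v),ztop)).round(1) for xx in x])
print("tin far",rk(ray((320,121),ztop)),"near",rk(ray((320,383),ztop)))
```

```text
tcp rack [-156.9055    1.6354]
4 [275.5 278.5 280.5 351.5 352.5 358.5] [array([-37.1,  18. ]), array([-37.2,  16.8]), array([-37.2,  16.1]), array([-37.3, -10.1]), array([-37.3, -10.5]), array([-37.2, -12.7])]
10 [274.5 360.5 364.5 365.5] [array([-39.6,  18.3]), array([-39.7, -13.4]), array([-39.6, -14.9]), array([-39.6, -15.3])]
16 [271.5 273.5 277.5 352.5 353.5 361.5 367.5 368.5] [array([-42. ,  19.4]), array([-42.1,  18.6]), array([-42.1,  17.2]), array([-42.3, -10.4]), array([-42.2, -10.8]), array([-42.1, -13.8]), array([-42., -16.]), array([-42. , -16.4])]
22 [267.5 269.5 274.5 365.5 370.5 372.5] [array([-44.4,  20.8]), array([-44.4,  20.1]), array([-44.5,  18.2]), array([-44.5, -15.2]), array([-44.4, -17.1]), array([-44.3, -17.8])]
150 [270.5 367.5] [array([-92.4,  17.4]), array([-92.4, -13.6])]
190 [264.5 372.5] [array([-105.5,   19.7]), array([-105.5,  -15.5])]
230 [265.5 371.5] [array([-119. ,   19.8]), array([-119. ,  -15.6])]
tin far [-83.297    1.6194] near [-182.5524    1.5186]
```

View pics/w3.png

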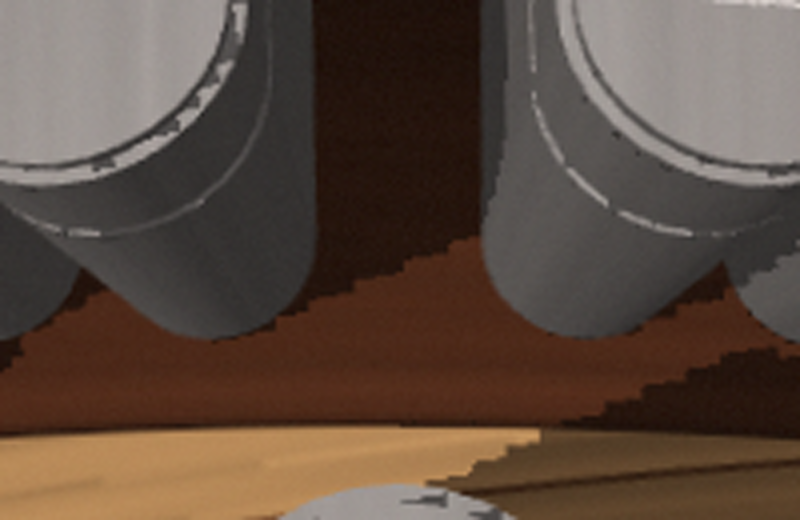

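The tin (y≈1.6–2 in the rack frame) and gap centre (≈1.5) agree. I'll lower it to just above the rack base and advance.

Call:
{"fn": "arm_command", "kwargs": {
  "motion": [0,0,-6,0,0,0,0,0,-6,0,0,0,0,0,-5,0,0,0,7.9,-1.0,0,0,0,0,7.9,-1.0,0,0,0,0,7.9,-1.1,0,0,0,0,7.9,-1,0,0,0,0,7.9,-1,0,0,0,0]
}}

```text
time_s: 6.5
tcp_pos: [0.4861, -0.0081, 0.0906]
eef_rot: [[0.992, -0.129, 0.001], [-0.129, -0.992, -0.0], [0.001, 0.0, -1.0]]
ft_force: [0.9, -0.3, -1.6]
finger_gap: 0.0354
```

Call:
{"fn": "arm_command", "kwargs": {
  "motion": [4,-0.5,0,0,0,0,4,-0.5,0,0,0,0,3,-0.4,0,0,0,0,3,-0.4,0,0,0,0,3,-0.4,0,0,0,0]
}}

```text
time_s: 6.92
tcp_pos: [0.5014, -0.01, 0.0903]
eef_rot: [[0.992, -0.129, -0.001], [-0.129, -0.992, 0.0], [-0.001, -0.0, -1.0]]
ft_force: [-1.3, -0.6, -1.3]
finger_gap: 0.0349
```

Call:
{"fn": "arm_command", "kwargs": {
  "motion": [3,-0.4,0,0,0,0,3,-0.4,0,0,0,0,3,-0.4,0,0,0,0,3,-0.4,0,0,0,0]
}}

```text
time_s: 7.25
tcp_pos: [0.5139, -0.0118, 0.0904]
eef_rot: [[0.992, -0.129, -0.0], [-0.129, -0.992, -0.0], [-0.0, 0.0, -1.0]]
ft_force: [-0.9, -0.1, -2.4]
finger_gap: 0.035
```

Run:
```python
from h import *
c=env.read_camera("wrist");cv2.imwrite("pics/w4.png",c["frame"][:,:,::-1])
c=env.read_camera("top");cv2.imwrite("pics/z4.png",cv2.resize(c["frame"][150:350,220:440,::-1],None,fx=3,fy=3))
s=env.read_state();print(s["ft_force"],s["tcp_pos"])
```

```text
[ 0.5482 -1.7418 -1.4789] [ 0.5144 -0.0119  0.0905]
```

View pics/w4.png

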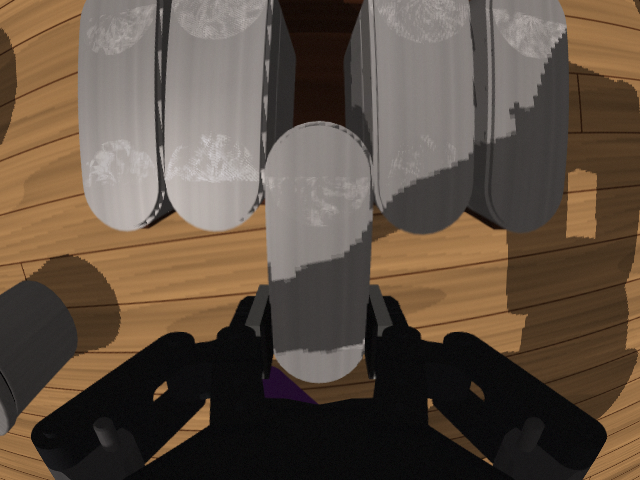

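The neighbours are spreading: tin tip at row 122, finger edges at row 285, neighbours' fronts at row 232. Continuing.

Call:
{"fn": "arm_command", "kwargs": {
  "motion": [3,-0.4,0,0,0,0,3,-0.4,0,0,0,0,3,-0.4,0,0,0,0,3,-0.4,0,0,0,0,3,-0.4,0,0,0,0,0,0,-1,0,0,0,0,0,0,0,0,0]
}}

```text
time_s: 7.93
tcp_pos: [0.5291, -0.0137, 0.0893]
eef_rot: [[0.992, -0.129, 0.001], [-0.129, -0.992, -0.0], [0.001, -0.0, -1.0]]
ft_force: [-0.6, -0.3, -2.3]
finger_gap: 0.0351
```

Run:
```python
from h import *
c=env.read_camera("wrist");cv2.imwrite("pics/w5.png",c["frame"][:,:,::-1])
c=env.read_camera("scene");cv2.imwrite("pics/s5.png",cv2.resize(c["frame"][100:300,190:430,::-1],None,fx=3,fy=3))
s=env.read_state();print(s["ft_force"],s["tcp_pos"])
```

```text
[-0.3972 -1.1284 -1.4916] [ 0.5287 -0.0137  0.0894]
```

View pics/w5.png

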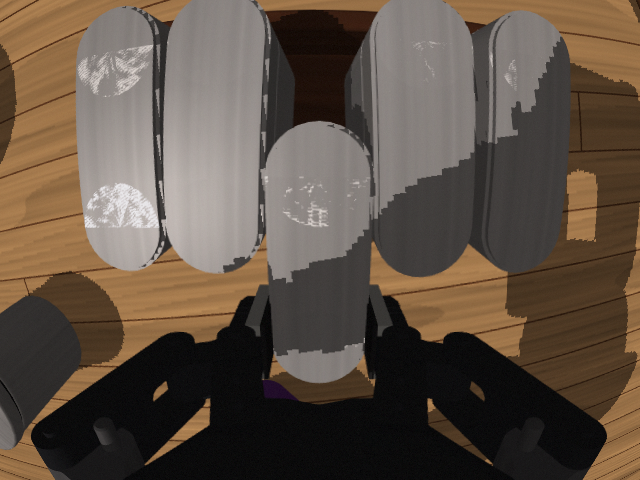

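View pics/s5.png

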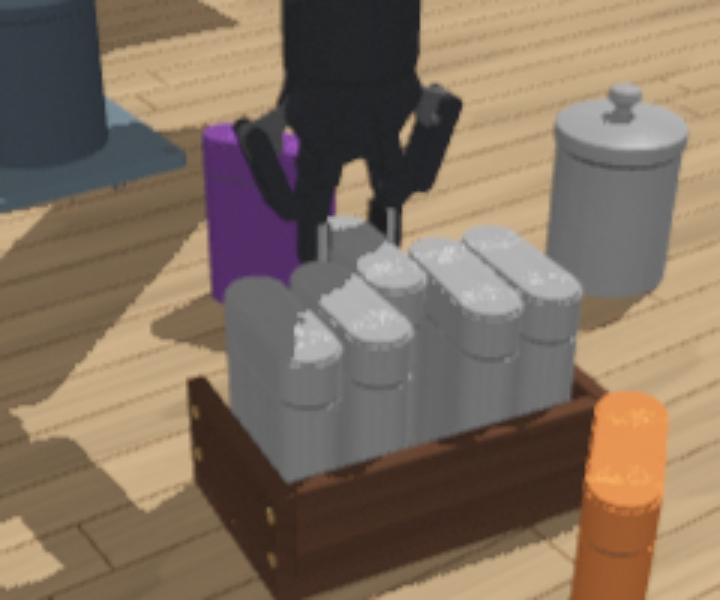

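Tin centre is at rack x≈-48, upright and on track, with the fingers about 10 mm short of the neighbours. I'll go 4 mm more, set it down and release.

Call:
{"fn": "arm_command", "kwargs": {
  "motion": [2,-0.3,0,0,0,0,2,-0.3,0,0,0,0,0,0,-1,0,0,0,0,0,0,0,0,0]
}}

```text
time_s: 8.37
tcp_pos: [0.5331, -0.0143, 0.0888]
eef_rot: [[0.992, -0.129, 0.001], [-0.129, -0.992, -0.0], [0.001, 0.0, -1.0]]
ft_force: [-0.4, 0.0, 0.6]
finger_gap: 0.0354
```

Call:
{"fn": "arm_command", "kwargs": {
  "motion": [0,0,0,0,0,0,0,0,0,0,0,0,0,0,0,0,0,0,0,0,0,0,0,0],
  "grip": -0.3
}}

```text
time_s: 8.7
tcp_pos: [0.5327, -0.0142, 0.0885]
eef_rot: [[0.992, -0.129, 0.0], [-0.129, -0.992, 0.0], [0.0, -0.0, -1.0]]
ft_force: [0.2, 0.6, 0.6]
finger_gap: 0.0556
```

Run:
```python
from h import *
c=env.read_camera("wrist");cv2.imwrite("pics/w6.png",c["frame"][:,:,::-1])
s=env.read_state();print(s["ft_force"],s["tcp_pos"],s["finger_gap"])
```

```text
[ 0.3112 -0.3061 -1.051 ] [ 0.5327 -0.0142  0.0885] 0.05494101437134733
```

View pics/w6.png

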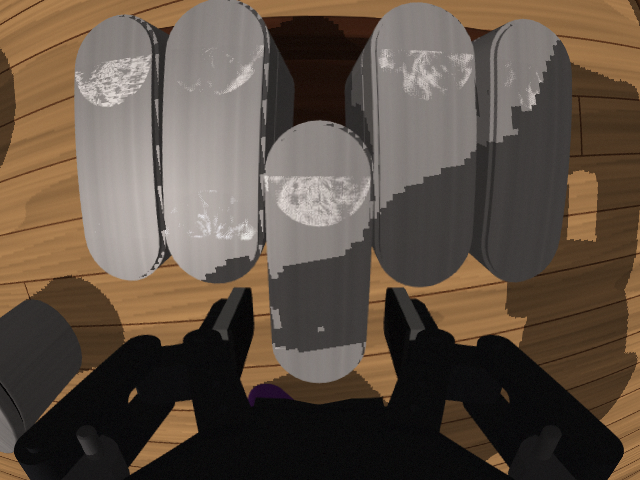

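The tin is released and standing, with the fingers clear on both sides. I'll raise, close the fingers, tilt and come down in front of it.

Call:
{"fn": "arm_command", "kwargs": {
  "motion": [0,0,10,0,0,0,0,0,20,0,0,0,0,0,25,0,0,0,0,0,25,0,0,0]
}}

```text
time_s: 9.08
tcp_pos: [0.5322, -0.0142, 0.1696]
eef_rot: [[0.992, -0.129, -0.001], [-0.129, -0.992, 0.0], [-0.001, -0.0, -1.0]]
ft_force: [0.4, -0.4, -0.1]
finger_gap: 0.0554
```

Call:
{"fn": "arm_command", "kwargs": {
  "motion": [-5.8,0.75,0,-0.007,-0.054,0,-5.8,0.75,0,-0.007,-0.054,0,-5.8,0.75,0,-0.007,-0.054,0,-5.8,0.75,0,-0.007,-0.054,0,-5.8,0.75,0,-0.007,-0.054,0,-5.8,0.75,0,-0.007,-0.054,0,-5.8,0.75,0,-0.007,-0.054,0,-5.8,0.75,0,-0.007,-0.054,0],
  "grip": 1
}}

```text
time_s: 9.75
tcp_pos: [0.4862, -0.0082, 0.1695]
eef_rot: [[0.897, -0.129, 0.422], [-0.116, -0.992, -0.055], [0.426, 0.0, -0.905]]
ft_force: [0.4, -0.5, 0.5]
finger_gap: 0.0001
```

Call:
{"fn": "arm_command", "kwargs": {
  "motion": [0,0,-20,0,0,0,0,0,-20,0,0,0,0,0,-15,0,0,0,0,0,0,0,0,0]
}}

```text
time_s: 10.08
tcp_pos: [0.484, -0.0076, 0.1111]
eef_rot: [[0.901, -0.129, 0.414], [-0.118, -0.992, -0.053], [0.418, -0.001, -0.909]]
ft_force: [0.2, -0.2, 0.1]
finger_gap: 0.0001
```

Run:
```python
from h import *
c=env.read_camera("wrist");cv2.imwrite("pics/w7.png",c["frame"][:,:,::-1])
c=env.read_camera("scene");cv2.imwrite("pics/s7.png",cv2.resize(c["frame"][60:300,190:430,::-1],None,fx=2.5,fy=2.5))
s=env.read_state();print(s["ft_force"],s["tcp_pos"],s["finger_gap"],s["joint_positions"])
p=(s["tcp_pos"][:2]-[.6005,-.0254])*1000;print(p@[.9917,-.1288],p@[.1288,.9917])
```

```text
[ 0.3903 -0.4786 -0.673 ] [ 0.4863 -0.0082  0.1139] -0.0001140414047240598 [-17.6604  -0.6673 125.8942   8.5514  30.4643  73.3025]
-115.43483001415326 2.306037302524441
```

View pics/w7.png

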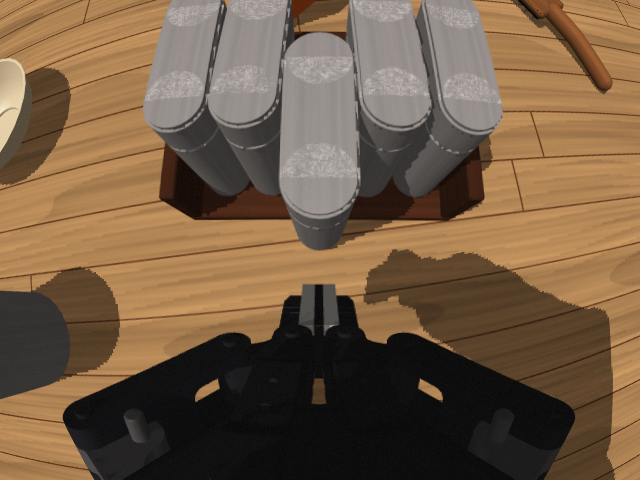

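View pics/s7.png

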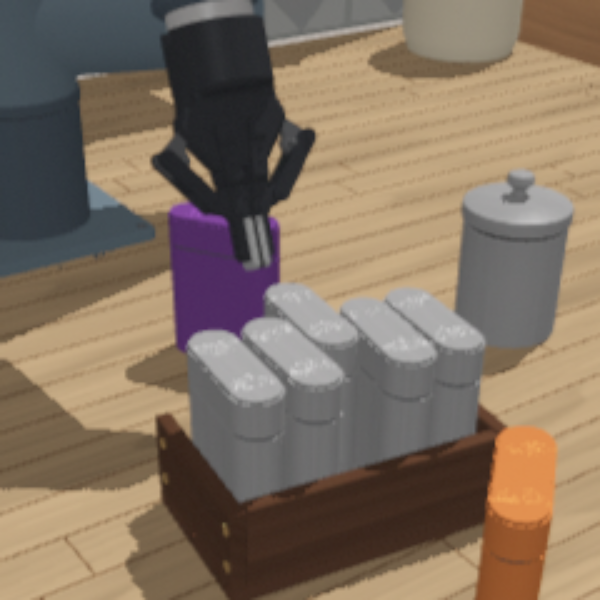

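Fingers are closed and in line, ahead of the tin's front end (column 320). Going down to a push height of about 65 mm.

Call:
{"fn": "arm_command", "kwargs": {
  "motion": [0,0,-18,0,0,0,0,0,-18,0,0,0,0,0,-18,0,0,0,0,0,0,0,0,0]
}}

```text
time_s: 10.52
tcp_pos: [0.4853, -0.0079, 0.058]
eef_rot: [[0.9, -0.129, 0.416], [-0.117, -0.992, -0.053], [0.419, -0.001, -0.908]]
ft_force: [-0.3, 0.3, -0.8]
finger_gap: -0.0001
```

Call:
{"fn": "arm_command", "kwargs": {
  "motion": [4,-0.5,0,0,0,0,4,-0.5,0,0,0,0,3,-0.4,0,0,0,0,3,-0.4,0,0,0,0,3,-0.4,0,0,0,0,3,-0.4,0,0,0,0,3,-0.4,0,0,0,0]
}}

```text
time_s: 11.1
tcp_pos: [0.5097, -0.0114, 0.0597]
eef_rot: [[0.899, -0.129, 0.419], [-0.117, -0.992, -0.054], [0.422, -0.0, -0.906]]
ft_force: [0.1, -0.2, 0.9]
finger_gap: -0.0001
```

```bash
cat > chk.py <<'E'
from tops import *
import sys
n=sys.argv[1]
c=env.read_camera("wrist");cv2.imwrite(f"pics/w{n}.png",c["frame"][:,:,::-1])
c=env.read_camera("scene");cv2.imwrite(f"pics/s{n}.png",cv2.resize(c["frame"][60:300,190:430,::-1],None,fx=2.5,fy=2.5))
s=env.read_state();print(s["ft_force"],s["tcp_pos"],s["joint_positions"])
p=(s["tcp_pos"][:2]-[.6005,-.0254])*1000;print(p@[.9917,-.1288],p@[.1288,.9917])
c=env.read_camera("top")
for o in tops(c,.142,(235,155,395,275),name=f"pics/t{n}.png"):
    q=o[0]-[600.5,-25.4];print("rack",np.array([q@[.9917,-.1288],q@[.1288,.9917]]),o[1:3],o[3]+7.4)
E
python3 chk.py 8
```

```text
[ 0.2384  0.6781 -0.2983] [ 0.5099 -0.0114  0.0597] [-16.94     7.8997 127.1945  11.4849  20.5921  70.5722]
-91.63806908859927 2.175959693744695
rack [-20.9646  20.9655] (145.3347930908203, 142.20608520507812) 89.1033920288086
rack [ -0.0793 -73.7496] (99.05021667480469, 36.27208709716797) 0.4775527954101566
```

View pics/w8.png

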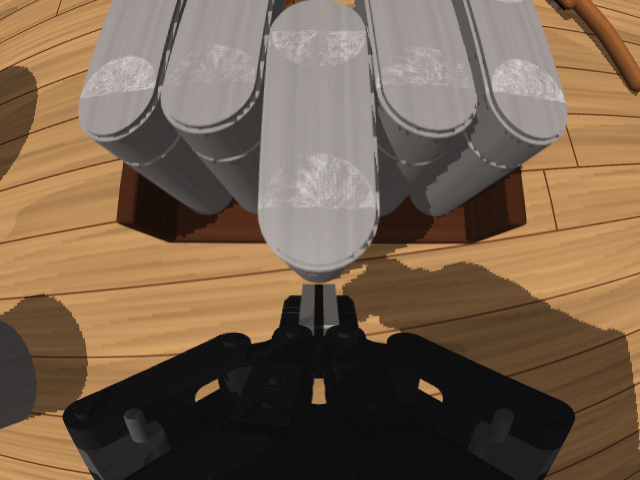

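View pics/s8.png

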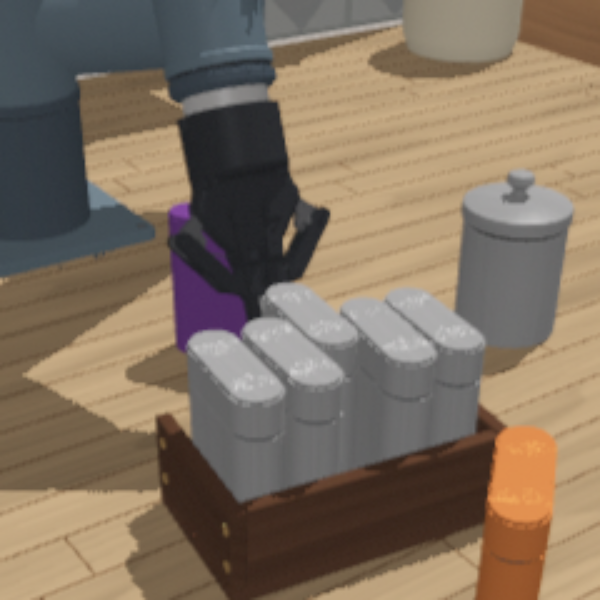

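No contact force yet, and the tin hasn't moved in the scene view. Continuing the push in small steps.

Call:
{"fn": "arm_command", "kwargs": {
  "motion": [3,-0.4,0,0,0,0,3,-0.4,0,0,0,0,3,-0.4,0,0,0,0,3,-0.4,0,0,0,0]
}}

```text
time_s: 11.58
tcp_pos: [0.5212, -0.0128, 0.0592]
eef_rot: [[0.899, -0.129, 0.418], [-0.117, -0.992, -0.054], [0.421, -0.0, -0.907]]
ft_force: [-1.4, 0.5, -0.9]
finger_gap: -0.0001
```

Call:
{"fn": "arm_command", "kwargs": {
  "motion": [3,-0.4,0,0,0,0,3,-0.4,0,0,0,0,3,-0.4,0,0,0,0]
}}

```text
time_s: 11.83
tcp_pos: [0.5305, -0.0141, 0.0593]
eef_rot: [[0.899, -0.129, 0.418], [-0.117, -0.992, -0.054], [0.422, -0.0, -0.907]]
ft_force: [-1.4, -0.5, -0.5]
finger_gap: -0.0001
```

```bash
python3 chk.py 9
```

```text
[-0.3161  0.7184 -0.4514] [ 0.531  -0.0143  0.0596] [-16.3829   9.8944 124.5795  10.5472  21.1156  71.9974]
-70.30611897003267 2.059763751372329
rack [-11.2509   0.7846] (185.73597717285156, 122.67926788330078) 89.51760711669922
```

View pics/w9.png

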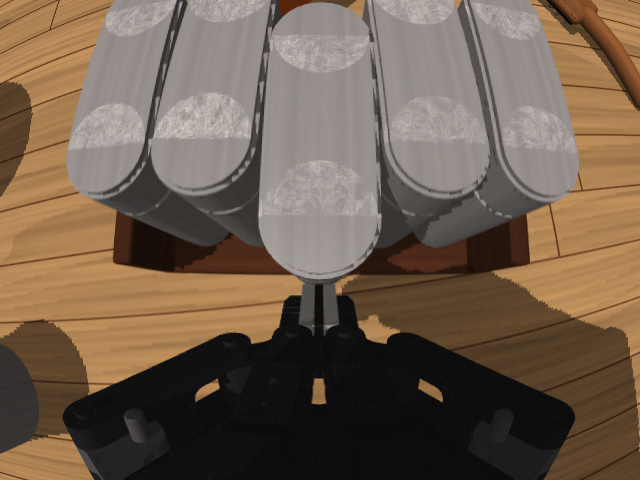

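View pics/s9.png

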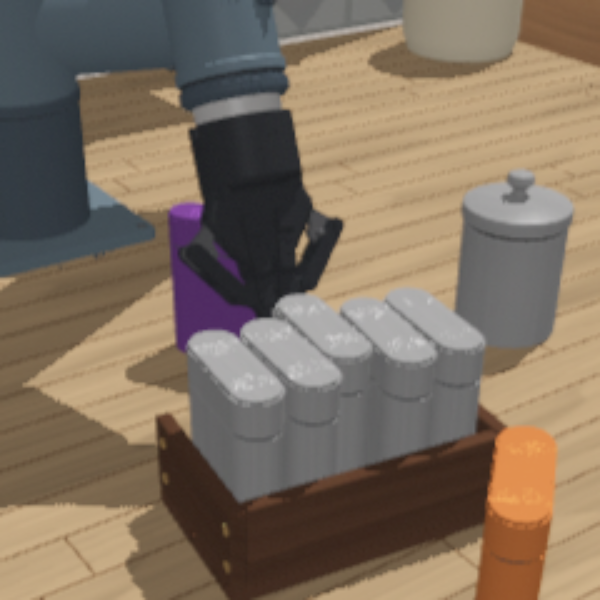

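The tin is sliding straight and upright, with its front (row 280) still behind the neighbours' (row ~197). Continuing.

Call:
{"fn": "arm_command", "kwargs": {
  "motion": [3,-0.4,0,0,0,0,3,-0.4,0,0,0,0,3,-0.4,0,0,0,0,3,-0.4,0,0,0,0,2,-0.25,0,0,0,0]
}}

```text
time_s: 12.4
tcp_pos: [0.5447, -0.016, 0.0595]
eef_rot: [[0.899, -0.129, 0.419], [-0.117, -0.992, -0.054], [0.422, -0.0, -0.907]]
ft_force: [-0.7, 1.0, -0.7]
finger_gap: -0.0001
```

```bash
python3 chk.py 10
```

```text
[0.3587 0.4827 0.3088] [ 0.5449 -0.0161  0.0596] [-16.0421  11.1722 122.8341   9.9573  21.5453  72.8837]
-56.380412312444015 2.089254312517964
rack [-4.0658  0.6567] (185.7226104736328, 108.30802917480469) 89.51760711669922
```

View pics/w10.png

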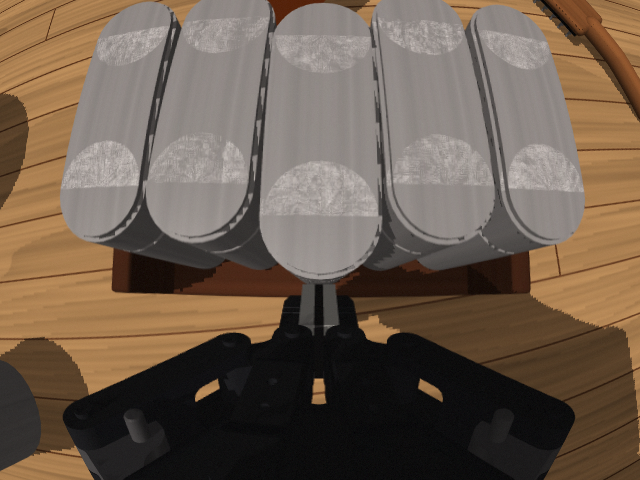

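The loose tin's front is at rack x≈-58 to -59 and home is -47. About 11 mm to go, watching the force.

Call:
{"fn": "arm_command", "kwargs": {
  "motion": [3,-0.4,0,0,0,0,3,-0.4,0,0,0,0,2,-0.25,0,0,0,0]
}}

```text
time_s: 12.8
tcp_pos: [0.5526, -0.0171, 0.0595]
eef_rot: [[0.899, -0.129, 0.419], [-0.117, -0.992, -0.054], [0.422, -0.0, -0.907]]
ft_force: [-0.6, 0.1, -0.3]
finger_gap: 0.0002
```

Call:
{"fn": "arm_command", "kwargs": {
  "motion": [1,-0.13,0,0,0,0,1,-0.13,0,0,0,0]
}}

```text
time_s: 12.97
tcp_pos: [0.5543, -0.0172, 0.0593]
eef_rot: [[0.899, -0.129, 0.418], [-0.117, -0.992, -0.054], [0.422, -0.0, -0.907]]
ft_force: [-1.1, -0.2, 0.6]
finger_gap: 0.0001
```

```bash
python3 chk.py 11
```

```text
[-0.5187 -0.5351  0.1231] [ 0.5544 -0.0173  0.0594] [-15.8156  12.0573 121.603    9.5543  21.8862  73.4842]
-46.74188240543736 2.143872694796819
rack [0.453  0.7992] (185.75634765625, 99.58968353271484) 89.7684310913086
```

View pics/w11.png

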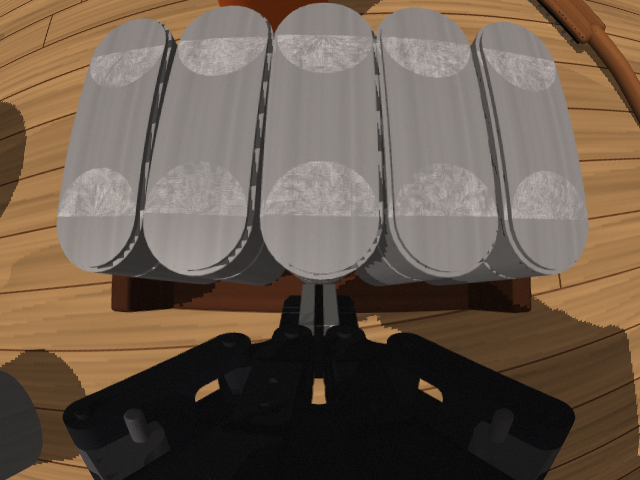

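View pics/s11.png

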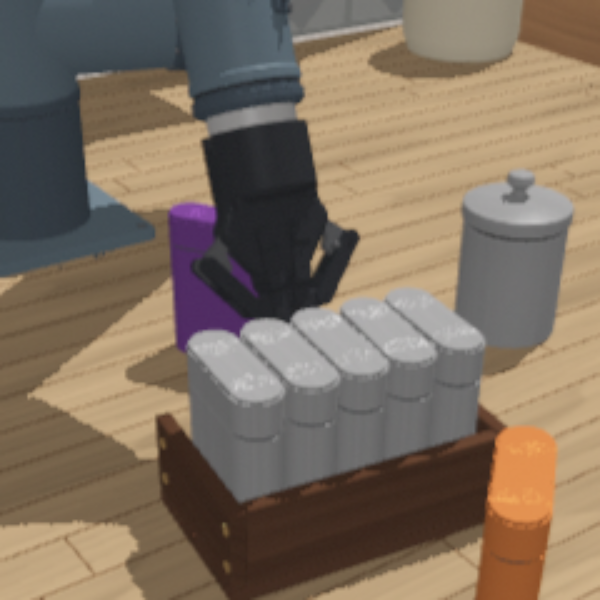

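The tin is flush to within a millimetre or two. I'll keep nudging until the back board is felt.

Call:
{"fn": "arm_command", "kwargs": {
  "motion": [1,-0.13,0,0,0,0,0.5,0,0,0,0,0]
}}

```text
time_s: 13.28
tcp_pos: [0.5557, -0.0174, 0.0594]
eef_rot: [[0.899, -0.129, 0.418], [-0.117, -0.992, -0.054], [0.422, -0.0, -0.907]]
ft_force: [-1.7, -0.3, -0.3]
finger_gap: 0.0
```

Call:
{"fn": "arm_command", "kwargs": {
  "motion": [1,-0.13,0,0,0,0,0,0,0,0,0,0]
}}

```text
time_s: 13.45
tcp_pos: [0.5561, -0.0173, 0.0591]
eef_rot: [[0.9, -0.129, 0.417], [-0.117, -0.992, -0.054], [0.421, -0.0, -0.907]]
ft_force: [-3.5, 1.0, 2.0]
finger_gap: -0.0002
```

```bash
python3 chk.py 12
```

```text
[-3.6004  0.2913  1.9218] [ 0.5562 -0.0173  0.0591] [-15.7525  12.262  121.338    9.4402  22.0072  73.6482]
-45.01895044587569 2.33053106259314
rack [0.9207 0.6662] (185.7021026611328, 100.8044662475586) 89.66290130615235
```

Call:
{"fn": "arm_command", "kwargs": {
  "motion": [1,-0.13,0,0,0,0,0,0,0,0,0,0,0,0,0,0,0,0]
}}

```text
time_s: 13.85
tcp_pos: [0.5564, -0.0171, 0.0587]
eef_rot: [[0.9, -0.128, 0.416], [-0.117, -0.992, -0.053], [0.42, -0.001, -0.908]]
ft_force: [-7.5, -0.5, 3.1]
finger_gap: 0.0001
```

Call:
{"fn": "arm_command", "kwargs": {
  "motion": [-4,0.5,0,0,0,0,-10,1.3,0,0,0,0,-20,2.6,0,0,0,0,-15,2,20,0,0,0,0,0,40,0,0,0,0,0,40,0,0,0,0,0,40,0,0,0]
}}

```text
time_s: 14.43
tcp_pos: [0.5077, -0.0111, 0.2011]
eef_rot: [[0.899, -0.129, 0.419], [-0.117, -0.992, -0.055], [0.422, 0.0, -0.906]]
ft_force: [1.0, -0.1, -0.4]
finger_gap: 0.0002
```

Call:
{"fn": "arm_command", "kwargs": {
  "motion": [-10,-40,0,0,0,0,-10,-40,0,0,0,0,-10,-40,0,0,0,0,-10,-40,0,0,0,0,-10,-40,0,0,0,0,0,0,0,0,0,0]
}}

```text
time_s: 14.93
tcp_pos: [0.4575, -0.2203, 0.2007]
eef_rot: [[0.897, -0.138, 0.42], [-0.123, -0.99, -0.064], [0.425, 0.006, -0.905]]
ft_force: [1.0, -1.3, 0.2]
finger_gap: -0.0001
```

```bash
python3 chk.py 13
python3 - <<'E'
from h import *
c=env.read_camera("top");cv2.imwrite("pics/top13.png",c["frame"][:,:,::-1])
E
```

```text
[ 0.6556  0.7839 -0.391 ] [ 0.4579 -0.2137  0.1995] [-51.062   -4.3309 115.1789  21.4532  52.4223  35.9825]
-117.17634404170084 -205.11328335004785
rack [1.1072 0.7362] (185.58438110351562, 100.43164825439453) 89.68877258300782
```

View pics/t13.png

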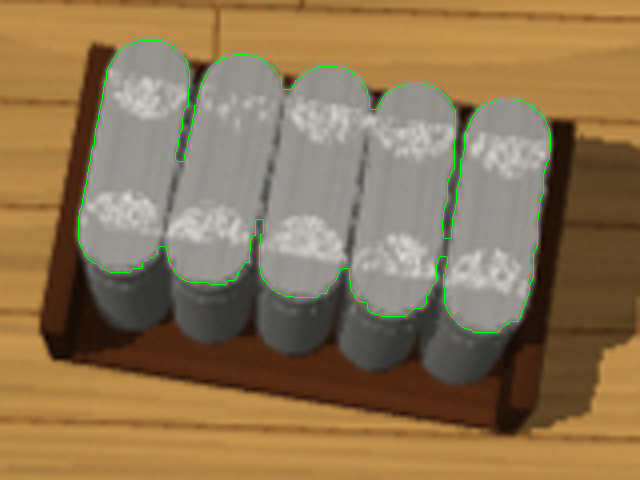

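View pics/s13.png

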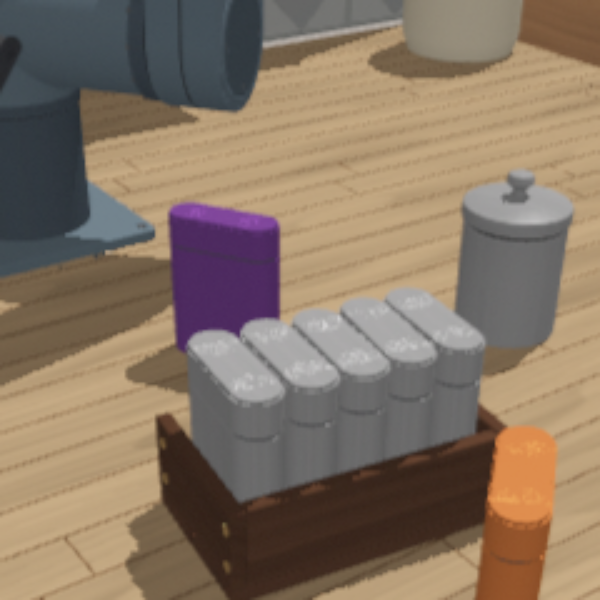

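View pics/top13.png

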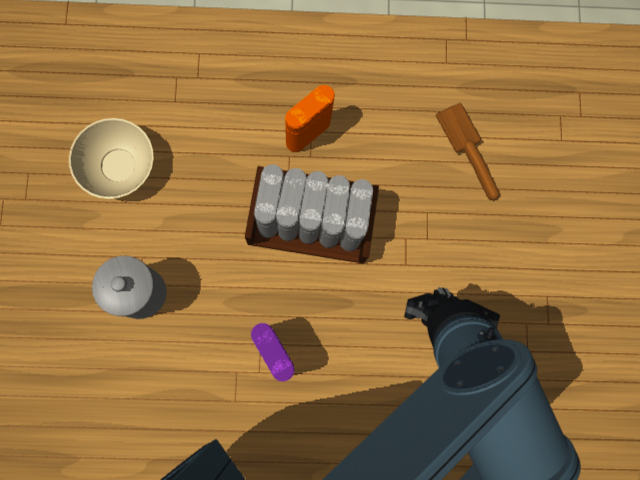

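The whole row's front-to-back extent is 100.4 mm, so the tins are flush within about 2 mm. The push ended against the back board (force rose to 7.5 N with no travel), and the bystanders look unmoved.

```bash
python3 -c "
from station import env
print(env.hand_in())"
```

```text
the job is handed in; nothing more can be done
None
```

The loose tin is back in the rack between tin_b and tin_c, and I handed the job in at about 15 s of the allowed 59 s. I gripped it near its front end, wedged it partway into the gap, and released it. I then pushed it home with closed, tilted fingers, until the force rose to 7.5 N with almost no further travel, which I took as the back board.

**Last checks:**
- **Row:** the five tins together measure 100.4 mm front to back from above, so they are flush within about 2 mm. They all look upright and square.
- **Surroundings:** the canister, bowl and brush look unmoved, and the arm stands clear of everything.
- **Not measured separately:** in the last picture the five tops merged into one outline, so I have no individual position or angle for each tin. "Square" and "upright" are judged by eye.
- **Disagreement:** the fingers met the tin up to about 12 mm later than my finger geometry predicted, so I relied on the force and the pictures to judge when it was home.

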